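# Hang the magnifier on the swivel hook

## Task

Turn the swivel hook on its stand clockwise (seen from above) until the pin under its arm bears firmly on the red stop pin, without forcing it. Then take the magnifier out of its wooden rest, hang it by its eye on the hook, gently slide it along the arm until it rests against the brass collar, and let go; leave the hook facing its stop and the other things where they are.

Things in the scene. Friction and masses are not known exactly. Their poses are not given: they have to be found in the camera images.
- lens_stand: fixed stand: dark steel foot 100 mm across, upright steel post 16 mm across. Origin on the bench under the post, z up
- swing_stop: small brass ring clamped on the post under the hook, with a short arm and an upright red stop pin 6 mm thick, 42 mm from the axis; set differently each time, it does not give. Bears up to 45 N (16 N sideways at the hook's tip beyond friction). Origin on the post axis, 135 mm above the bench; x axis: level; the arm meets the stop facing within 0.08 rad either way of it, felt only by contact
- swivel_hook: turning hook on the stand: brass hub 28 mm across (top 8 mm above the arm's centre line) and a level round steel arm 9 mm thick along its x axis. Turns about the post (z up) with stiff friction, about 1.6 N at the tip, and stays where left. Starts 0.5 to 1.6 rad anticlockwise (from above) of its stop. Origin on the post axis at the arm's centre line, 165 mm above the bench
- hook_axis (a point): point on the post axis at the height of the arm's centre line; x axis along the arm to the tip. A 6 mm pin hangs below the arm 42 mm from here: it meets the stop pin
- hook_tip (a point): point on the arm's centre line 112 mm from the post axis, just inside the short upturned tip (ends 124 mm from the axis, its top 16 mm above the centre line); x axis along the arm outward, z up. The arm may be pinched here from above, across its 9 mm thickness
- hook_seat (a point): point on the arm's centre line 65 mm from the post axis; the middle of the magnifier's thickness is here when it rests against the brass collar (22 mm across, outer face 60 mm from the axis); x axis along the arm outward, z up
- magnifier: loose flat black and steel magnifier, 10 mm thick (x), 68 mm wide (y), 160 mm tall (z), 0.09 to 0.17 kg: a round lens 68 mm across, above it an eye (see mag_eye), above that a flat grip tab 24 mm wide, 10 mm thick, from 114 to 160 mm up. Origin at its lowest point. It may press on the hook with up to 25 N
- mag_grip (a point): point in the middle of the grip tab, 140 mm above the magnifier's lowest point; pinch across x (10 mm)
- mag_eye (a point): peak of the roof of the eye, 34 mm below mag_grip, in the middle of the thickness. The eye is a window 30 mm wide and 36 mm high at the middle; its roof falls 30 degrees to each side of the peak. Hanging, the peak is about 5 mm above the arm's centre line
- lens_rest: fixed wooden rest 64 x 100 x 41 mm with a slot along its y axis, 13 mm wide, floor 12 mm above the bench, in which the magnifier stands upright, grip tab up. Origin under its centre
- flux_jar: loose lidded jar, 55 mm across, 60 mm tall; stays where it is. Origin under its centre
- solder_spool: loose green spool lying flat, 65 mm; stays where it is. Origin under its centre
- third_hand: loose stand with round foot and a clip, 225 mm tall; stays where it is. Origin under its centre
Mind the look-alikes: they are no part of the job. Of the things that look like the lens_stand, the larger one is meant.

How it is judged:
By the outcome, as a careful person would: the job done as asked, in the order asked, and still so for the second after the job is handed in, with the robot touching nothing.
It also fails if it takes over 72 s, if anything falls off the work surface, if the arm or the gripper's body presses on something with over 40 N, if the wrist force passes 120 N, or if a joint passes its speed limit or range.

## Robot

A 7-joint arm with a two-finger parallel gripper is mounted at the origin on a cart in front of the work surface, level with it; the furniture and walls round the work are solid. World frame = base frame: x ahead of the robot, y to its left, z up, the work surface at z = 0. Lengths are in m, angles in rad, forces in N, time in s.
With the tool pointing down it reaches from about 0.35 to 0.9 m from the base axis. Payload 7.2 kg.
Tool frame: the origin (TCP) lies midway between the tips of the shut fingers; the grasp point (between the pads) lies 19 mm behind it (arm.grasp_offset is the distance from the TCP to the grasp point, in m); z points along the fingers, y is the direction in which the jaws open and shut (so a half turn about z gives the same grasp; the last joint's range is limited). The gripper opens to 88 mm and grips with 3 to 60 N. Pads are 20 mm wide; open, the fingers measure 115 mm over their backs; the gripper's body (75 mm by 178 mm) begins 61 mm behind the grasp point.
Start: joints at [1.185, 0.411, -0.013, 1.596, 0.006, 1.134, -0.082], TCP at [0.195, -0.594, 0.223] pointing down, gripper open.
Joint ranges: [-2.95, 2.95], [-0.29, 1.99], [-1.47, 1.44], [0.14, 2.54], [-1.03, 4.17], [0.13, 1.85], [-2.86, 2.86]. Speed limits (rad/s): [2.39, 2.39, 3.01, 3.01, 3.14, 3.14, 3.14].

## Interface

Orientations are given as a unit quaternion [x, y, z, w].
In Python, from workcell import arm gives the robot as it stands.
- The arm moves only by the shell command python3 -m crank 'ROWS' [FORCE]. ROWS is JSON, a list of rows, each a list of 5 numbers: the finger opening in mm, from 0 to 87.8, then the shift along the tool's x, y, z in mm, then the turn about the tool's z in rad. In form: [[fingers, dx, dy, dz, turn], ...]. A call has exactly 8 rows; each row is the pose to reach, as a shift and turn from the pose measured when the call began, along the tool's axes at that moment; what a row does not reach only later rows make up. A row lasts 1/10 s, in which the tool goes at most 50 mm and 8.59 degrees, less where a joint would pass 70% of its speed; a pose out of reach is approached as far as the arm can. A call with a gripper value outside its range is refused whole. The fingers move at their own pace and stop on an object; FORCE is the grip in N (left out, the last holds). Time passes only in rows, so rows that repeat a pose let the fingers close, or fill a call up. It gives the time, the measured TCP pose, the force and the opening at its end, in the units of the state.
- arm.sense(): the state, without advancing time (a new reading comes with each control period).
- arm.camera(name): name is "side" or "top" or "wrist"; returns (picture, depth): 480x640x3 uint8, blue, green, red; 480x640 float32, m along the optical axis (not along the pixel's ray), 0 where there is no reading.
- arm.calibration(name): a dict with "fovy" (degrees; the focal length in pixels is half the picture's height over the tangent of half this angle, whatever the lens; pixels are square), "cx", "cy" (the principal point, pixels), "world_from_camera" (4x4, takes a point from camera to world coordinates); the wrist camera has in their place "hand_eye" (4x4, takes a point from camera to tool coordinates, whose origin is the TCP and whose axes are the flange's). Camera axes: x right, y up, looking along -z (the intrinsics and any distortion apply to the point x, -y, -z); pixel columns grow to the right and rows downward; lengths in m; the calibration is good to about 2 mm. A picture is of the moment at which its call begins: read the wrist's pose just before it. calibration takes no time and is no camera call.
- arm.close_job(): hands the job in, once; it reports no verdict.
The state is a dict: "time": time; "joints": joint angles; "dq": joint speeds; "tau": joint torques, N m; "tcp_pos": TCP position; "tool_rot": TCP orientation; "wrist_force": force on the tool from outside, world axes, zero at the start; "moment": the same for the moment, N m; "opening": opening from 0.0 (shut) to 1.0 (fully open).
Only numpy, scipy, OpenCV 4.12 (cv2) and the standard library are available. Lean on these libraries where they do the work, as an engineer would, in place of code of your own. Each camera call takes 0.05 s, during which the arm holds its last target.

## Working session

There is one attempt and no reset: what is moved stays moved. The work goes in short steps, Python scripts to look and compute and a shell command to move; the robot and the scene stay as the last step left them, time stands still between calls to the robot, and variables do not carry over. Pictures are saved under pics/ and viewed, and the job is handed in when it is done.

```bash
mkdir -p pics; ls
cat > h.py <<'E'
import numpy as np, cv2
from workcell import arm
def ray(name,u,v):
    c=arm.calibration(name);f=240/np.tan(np.radians(c['fovy'])/2)
    return np.array([(u-c['cx'])/f,-(v-c['cy'])/f,-1.])
E
python3 - <<'E'
from h import *
s=arm.sense()
for k in s: print(k,s[k])
for n in ['side','top','wrist']:
    p,d=arm.camera(n); cv2.imwrite(f'pics/{n}0.png',p); np.savez(f'{n}0.npz',p=p,d=d)
    c=arm.calibration(n); print(n,c)
E
```

```text
pics
time 0.0
joints [ 1.1847895   0.41188095 -0.01275761  1.5970291   0.00561776  1.13431886
 -0.08221855]
dq [ 0.00067796 -0.0006758  -0.0011055  -0.00087726 -0.00133362  0.00188431
 -0.00034619]
tau [-7.24614370e-05 -5.87963605e+01  6.41175248e-01 -2.91076791e+01
 -5.38899237e-02  1.82782242e-02  1.54830218e-04]
tcp_pos [ 0.19512356 -0.59322583  0.22182678]
tool_rot [ 9.87396702e-01  1.58262794e-01 -1.81419778e-04 -7.79370122e-04]
wrist_force [0.21006179 0.41626077 0.05297198]
moment [ 0.04165006 -0.0268698  -0.02980112]
opening 1.0000140189505586
side {'fovy': 51.5386672873361, 'cx': 321.4991313708864, 'cy': 235.28354100300928, 'world_from_camera': array([[ 0.99767392, -0.05849698,  0.03499791,  0.50640227],
       [ 0.06411747,  0.63096131, -0.77316025, -0.55225619],
       [ 0.02314521,  0.77360579,  0.63324433,  0.70838055],
       [ 0.        ,  0.        ,  0.        ,  1.        ]])}
top {'fovy': 44.71093615490198, 'cx': 325.88353323101046, 'cy': 239.00482949358582, 'world_from_camera': array([[ 0.0032797 ,  0.99633362, -0.08549007,  0.38545342],
       [-0.99989487,  0.00447488,  0.01379252,  0.16316159],
       [ 0.0141245 ,  0.08543585,  0.99624355,  1.20185895],
       [ 0.        ,  0.        ,  0.        ,  1.        ]])}
wrist {'fovy': 63.127429770363705, 'cx': 323.0447249828763, 'cy': 236.01572796154267, 'hand_eye': array([[-3.33985665e-04,  9.56161636e-01,  2.92839231e-01,
         8.10389084e-02],
       [ 9.99999827e-01,  1.77701319e-04,  5.60288397e-04,
         6.37270756e-04],
       [ 4.83688353e-04,  2.92839367e-01, -9.56161530e-01,
        -1.61998894e-01],
       [ 0.00000000e+00,  0.00000000e+00,  0.00000000e+00,
         1.00000000e+00]])}
```

View pics/side0.png

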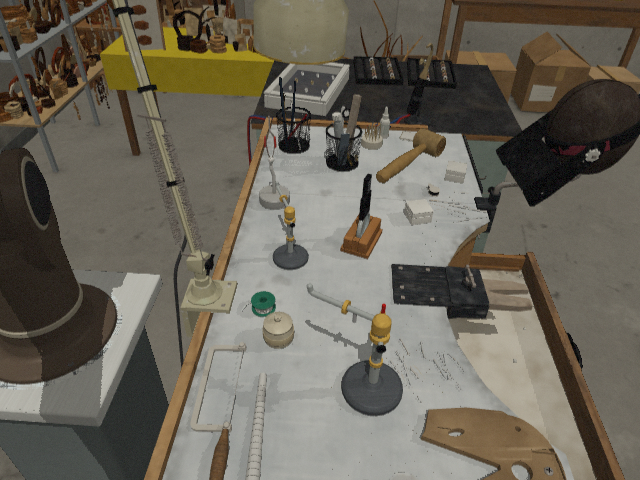

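View pics/top0.png

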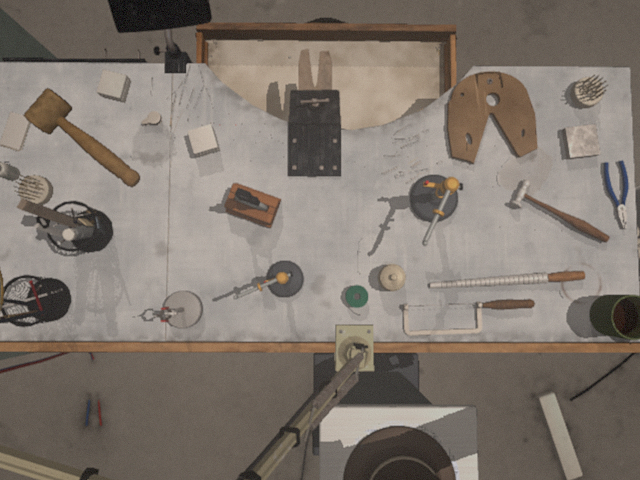

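Run:
```python
from h import *
p=cv2.imread('pics/top0.png')
a=cv2.resize(p[160:260,370:490],None,fx=6,fy=6,interpolation=cv2.INTER_CUBIC); cv2.imwrite('pics/t1.png',a)
a=cv2.resize(p[170:240,210:300],None,fx=8,fy=8,interpolation=cv2.INTER_CUBIC); cv2.imwrite('pics/t2.png',a)
p=cv2.imread('pics/side0.png')
a=cv2.resize(p[275:420,295:425],None,fx=4,fy=4,interpolation=cv2.INTER_CUBIC); cv2.imwrite('pics/s1.png',a)
a=cv2.resize(p[165:265,325:395],None,fx=6,fy=6,interpolation=cv2.INTER_CUBIC); cv2.imwrite('pics/s2.png',a)
```

```text
(no output)
```

View pics/t1.png

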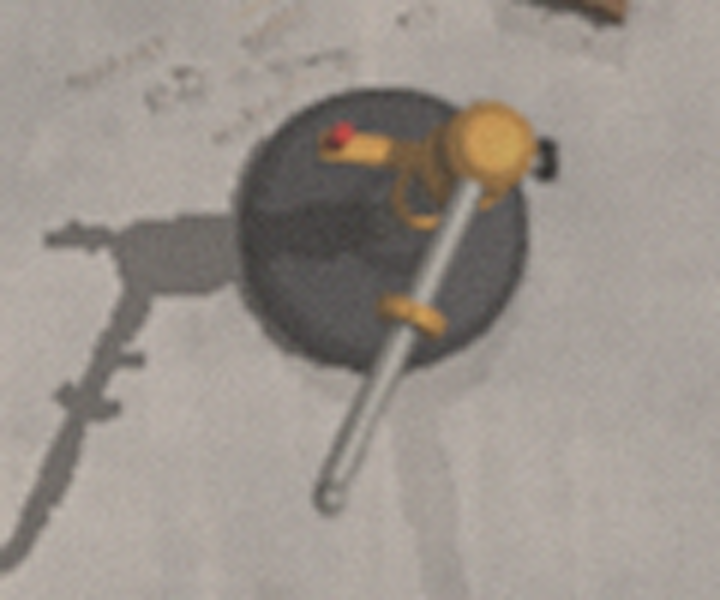

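View pics/t2.png

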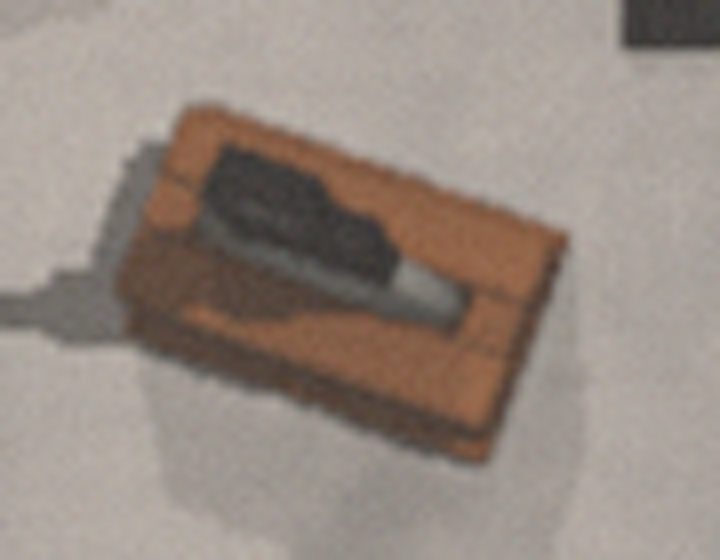

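View pics/s1.png

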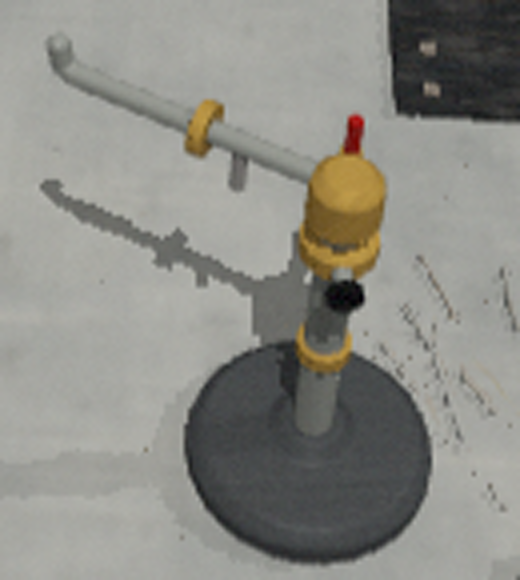

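View pics/s2.png

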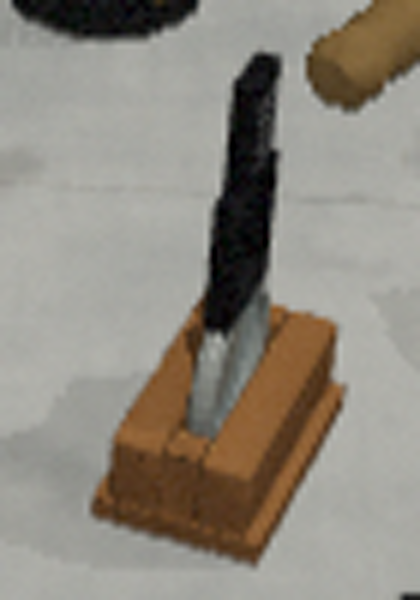

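```bash
cat >> h.py <<'E'
def pz(name,u,v,z):
    c=arm.calibration(name);T=c['world_from_camera']
    r=T[:3,:3]@ray(name,u,v);o=T[:3,3];return o+r*(z-o[2])/r[2]
def pd(name,u,v,d):
    T=arm.calibration(name)['world_from_camera'];return T[:3,:3]@(ray(name,u,v)*d)+T[:3,3]
def two(a,b):
    # a,b =(name,u,v) triangulate
    A=[];B=[]
    for n,u,v in (a,b):
        T=arm.calibration(n)['world_from_camera'];r=T[:3,:3]@ray(n,u,v);r/=np.linalg.norm(r)
        P=np.eye(3)-np.outer(r,r);A.append(P);B.append(P@T[:3,3])
    x,res,_,_=np.linalg.lstsq(np.vstack(A),np.hstack(B),rcond=None);return x,res
E
python3 - <<'E'
from h import *
np.set_printoptions(precision=4,suppress=True)
t=lambda x,y:(370+x/6,160+y/6)
t2=lambda x,y:(210+x/8,170+y/8)
s1=lambda x,y:(295+x/4,275+y/4)
s2=lambda x,y:(325+x/6,165+y/6)
print('disc',pz('top',*t(383,230),.01),pz('side',*s1(308,450),.01))
print('hub',pz('top',*t(490,140),.173))
print('hub2',two(('top',*t(490,140)),('side',*s1(346,175))))
print('tip',pz('top',*t(330,495),.178),two(('top',*t(330,495)),('side',*s1(60,45))))
print('stop',two(('top',*t(341,133)),('side',*s1(354,122))))
print('collar',two(('top',*t(411,315)),('side',*s1(204,128))))
print('rest corners',[pz('top',*t2(*q),.041) for q in [(195,105),(567,238),(490,440),(125,290)]])
d=np.load('top0.npz')['d']
for q in [(225,160),(240,180),(270,190),(300,215),(340,240),(380,270)]:
    u,v=t2(*q);print(q,pd('top',u,v,d[int(round(v)),int(round(u))]))
print('tabtop side',[two(('top',*t2(*a)),('side',*s2(*b))) for a,b in [((222,150),(270,60))]])
E
```

```text
disc [ 0.5731 -0.0763  0.01  ] [ 0.5742 -0.0802  0.01  ]
hub [ 0.5748 -0.0759  0.173 ]
hub2 (array([ 0.5742, -0.0761,  0.1722]), array([0.]))
tip [ 0.4679 -0.0259  0.178 ] (array([ 0.4678, -0.026 ,  0.1776]), array([0.]))
stop (array([ 0.5797, -0.0347,  0.1553]), array([0.]))
collar (array([ 0.5229, -0.0529,  0.1665]), array([0.]))
rest corners [array([0.5969, 0.3313, 0.041 ]), array([0.5637, 0.2376, 0.041 ]), array([0.5127, 0.2564, 0.041 ]), array([0.55 , 0.348, 0.041])]
(225, 160) [0.5604 0.3052 0.1737]
(240, 180) [0.5569 0.3026 0.1678]
(270, 190) [0.5536 0.295  0.1747]
(300, 215) [0.5492 0.2892 0.1671]
(340, 240) [0.5492 0.2844 0.1303]
(380, 270) [0.5481 0.2792 0.0904]
tabtop side [(array([0.5626, 0.3064, 0.1696]), array([0.]))]
```

Run:
```python
from h import *
np.set_printoptions(precision=3,suppress=True)
for n,L in [('top',[(355,350),(355,360),(330,387),(300,428),(270,455),(30,465)]),('side',[(205,270),(182,232),(170,182),(155,130),(140,60),(125,8),(300,30),(20,250),(50,350)])]:
    d=np.load(n+'0.npz')['d']
    for u,v in L:
        print(n,u,v,pd(n,u,v,d[v,u]))
```

```text
top 355 350 [0.274 0.094 0.119]
top 355 360 [0.263 0.098 0.174]
top 330 387 [0.233 0.143 0.273]
top 300 428 [0.189 0.187 0.353]
top 270 455 [0.173 0.223 0.43 ]
top 30 465 [0.19  0.481 0.531]
side 205 270 [0.272 0.081 0.094]
side 182 232 [-0.293  1.372 -0.9  ]
side 170 182 [0.219 0.131 0.245]
side 155 130 [0.197 0.166 0.321]
side 140 60 [0.174 0.217 0.416]
side 125 8 [0.16  0.234 0.489]
side 300 30 [0.385 0.671 0.335]
side 20 250 [ 0.048 -0.039  0.227]
side 50 350 [ 0.038 -0.063  0.027]
```

View pics/wrist0.png

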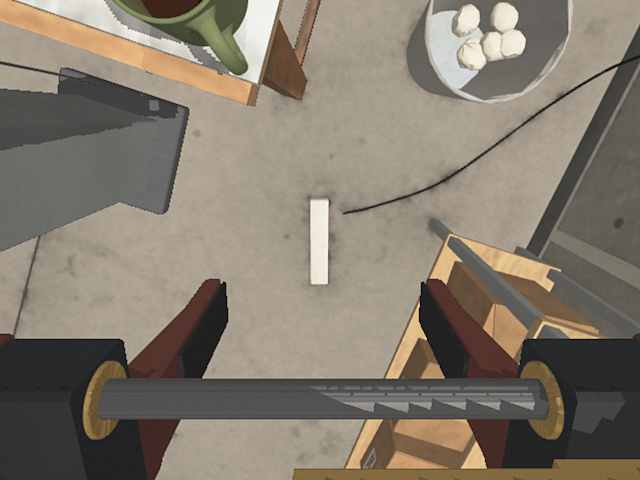

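```bash
python3 -m crank '[[87,28,-28,0,-0.14],[80,56,-56,0,-0.29],[70,84,-84,0,-0.43],[60,112,-111,0,-0.58],[50,140,-139,0,-0.72],[40,168,-167,0,-0.86],[34,196,-195,0,-1.0],[34,223,-222,0,-1.15]]' 20
```

```text
time: 0.95
tcp_pos: [0.338, -0.3111, 0.2222]
tool_rot: [0.741, 0.672, 0.0, -0.001]
wrist_force: [1.1, -1.2, 0.1]
opening: 0.412
```

```bash
cat >> h.py <<'E'
from scipy.spatial.transform import Rotation as R
np.set_printoptions(precision=4,suppress=True)
def go(x,y,z,h):
    s=arm.sense();Rm=R.from_quat(s['tool_rot']).as_matrix();p=np.array(s['tcp_pos'])
    hd=np.arctan2(Rm[1,0],Rm[0,0])
    print('t',s['time'],'tcp',p,'head',hd,'zax',Rm[:,2],'F',np.array(s['wrist_force']),'open',s['opening']*87.8)
    print('shift mm',Rm.T@(np.array([x,y,z])-p)*1000,'turn',(hd-h+np.pi)%(2*np.pi)-np.pi)
E
python3 -c "
from h import *
go(.480,-.032,.222,2.70)"
```

```text
t 0.95 tcp [ 0.338  -0.3111  0.2222] head 1.4737997065474333 zax [-0.0006  0.001  -1.    ] F [ 1.0742 -1.1928  0.0839] open 36.16714000547229
shift mm [291.5647 114.2934   0.4393] turn -1.2262002934525669
```

```bash
python3 -m crank '[[34,37,14,0,-0.14],[34,75,29,0,-0.29],[34,113,43,0,-0.44],[34,150,58,0,-0.59],[34,188,73,0,-0.74],[34,228,88,0,-0.89],[34,265,104,0,-1.04],[34,291,114,0,-1.18]]'
python3 - <<'E'
from h import *
go(.480,-.032,.146,2.70)
for n in ['top','wrist']:
    p,d=arm.camera(n); cv2.imwrite(f'pics/{n}1.png',p)
cv2.imwrite('pics/t3.png',cv2.resize(cv2.imread('pics/top1.png')[130:290,350:510],None,fx=3.7,fy=3.7))
E
```

```text
time: 1.75
tcp_pos: [0.4805, -0.0298, 0.2226]
tool_rot: [0.238, 0.971, 0.001, -0.0]
wrist_force: [-0.2, -0.2, 0.5]
opening: 0.387
t 1.75 tcp [ 0.4805 -0.0298  0.2226] head 2.661809036260467 zax [ 0.0002  0.0017 -1.    ] F [-0.1781 -0.1578  0.5329] open 34.02112737430287
shift mm [-0.5889 -2.2828 76.6089] turn -0.038190963739533235
```

View pics/wrist1.png

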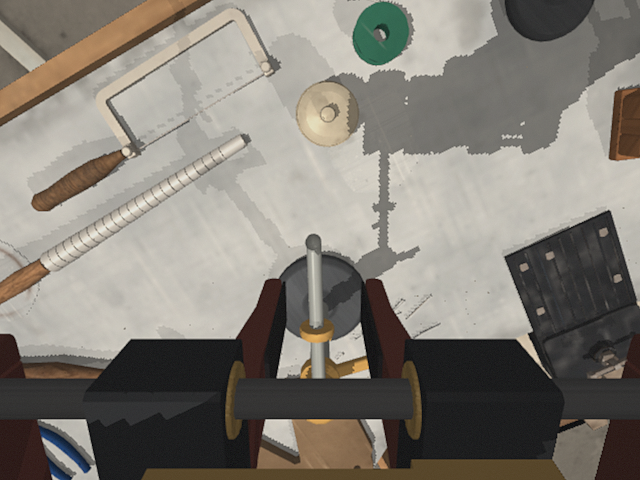

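View pics/t3.png

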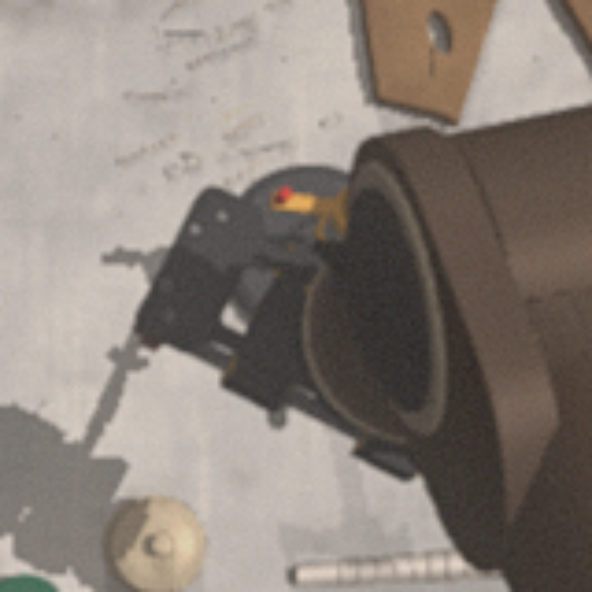

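```bash
cat >> h.py <<'E'
def wz(u,v,z):
    s=arm.sense();Rm=R.from_quat(s['tool_rot']).as_matrix();p=np.array(s['tcp_pos'])
    T=arm.calibration('wrist')['hand_eye']
    r=Rm@T[:3,:3]@ray('wrist',u,v);o=Rm@T[:3,3]+p
    return o+r*(z-o[2])/r[2]
E
python3 - <<'E'
from h import *
t=wz(313.5,240,.181);c=wz(317,331,.165);h=wz(318.5,378,.169)
print(t,c,h); v=t-h; print(np.arctan2(v[1],v[0]),np.hypot(v[0],v[1]))
v=t-np.array([.574,-.0765,0]);print(np.arctan2(v[1],v[0]),np.hypot(v[0],v[1]))
E
```

```text
[ 0.4646 -0.026   0.181 ] [ 0.5236 -0.0549  0.165 ] [ 0.5524 -0.0689  0.169 ]
2.6866290406977185 0.09776034456960733
2.708919804100951 0.1204898834011274
```

```bash
python3 -m crank '[[30,-0.6,-2.3,10,-0.038],[30,-0.6,-2.3,26,-0.038],[30,-0.6,-2.3,42,-0.038],[30,-0.6,-2.3,56,-0.038],[30,-0.6,-2.3,68,-0.038],[30,-0.6,-2.3,76,-0.038],[24,-0.6,-2.3,76,-0.038],[20,-0.6,-2.3,76,-0.038]]'
python3 - <<'E'
from h import *
go(.480,-.032,.146,2.70)
p,d=arm.camera('wrist'); cv2.imwrite(f'pics/wrist2.png',p)
E
```

```text
time: 2.65
tcp_pos: [0.4804, -0.0305, 0.1467]
tool_rot: [0.218, 0.976, 0.002, -0.0]
wrist_force: [0.1, -0.4, -0.4]
opening: 0.236
t 2.65 tcp [ 0.4804 -0.0305  0.1467] head 2.7013489814662353 zax [ 0.0004  0.0033 -1.    ] F [ 0.1208 -0.3737 -0.3949] open 20.763474222577724
shift mm [-0.2509 -1.5551  0.7088] turn 0.0013489814662350774
```

View pics/wrist2.png

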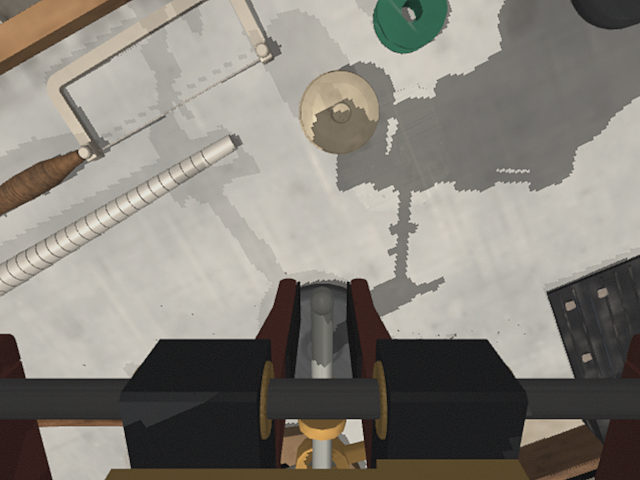

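```bash
python3 -m crank '[[20,-0.3,7,0,0.07],[20,-1.5,17.6,0,0.17],[20,-3.8,27.8,0,0.27],[20,-7.1,37.7,0,0.37],[20,-11.2,47,0,0.47],[20,-16.5,56.2,0,0.57],[20,-22.5,64.5,0,0.67],[20,-28.2,71.2,0,0.75]]'
python3 - <<'E'
from h import *
go(.574,-.0765,.146,1.578)
p,d=arm.camera('wrist'); cv2.imwrite(f'pics/wrist3.png',p)
E
```

```text
time: 3.5
tcp_pos: [0.5367, 0.0219, 0.1476]
tool_rot: [0.562, 0.827, 0.001, -0.0]
wrist_force: [-1.5, -1.3, -0.8]
opening: 0.229
t 3.5 tcp [0.5367 0.0219 0.1476] head 1.9474053438881007 zax [ 0.0009  0.0025 -1.    ] F [-1.5392 -1.2904 -0.804 ] open 20.085657586742606
shift mm [-105.214    -1.5058    1.4191] turn 0.36940534388810065
```

View pics/wrist3.png

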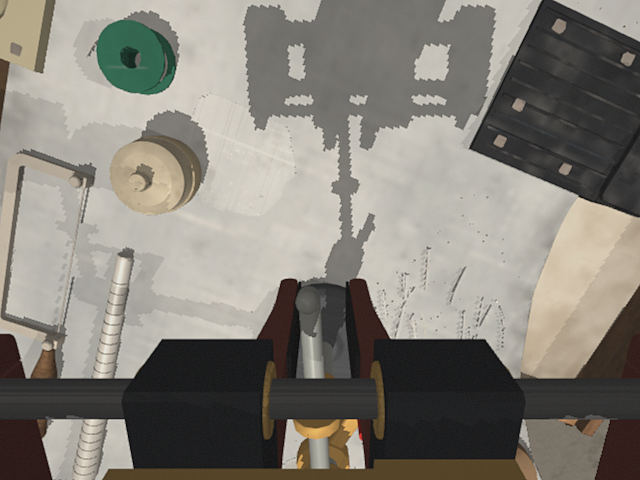

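```bash
python3 -m crank '[[20,-0.2,5,0,0.05],[20,-0.5,10.4,0,0.1],[20,-1.2,15.5,0,0.15],[20,-2.1,20.7,0,0.2],[20,-3.2,25.7,0,0.25],[20,-3.9,28.5,0,0.28],[20,-4.6,30.7,0,0.3],[20,-4.6,30.7,0,0.3]]'
python3 - <<'E'
from h import *
go(.574,-.0765,.146,1.578)
E
```

```text
time: 4.35
tcp_pos: [0.5684, 0.0293, 0.148]
tool_rot: [0.681, 0.732, 0.002, -0.0]
wrist_force: [-0.2, -0.8, -0.2]
opening: 0.227
t 4.35 tcp [0.5684 0.0293 0.148 ] head 1.6438063985888516 zax [ 0.0025  0.0033 -1.    ] F [-0.1631 -0.7984 -0.2093] open 19.897282500963897
shift mm [-105.9496   -2.1061    1.7031] turn 0.06580639858885151
```

```bash
cat > f.py <<'E'
from h import *
s=arm.sense();Rm=R.from_quat(s['tool_rot']).as_matrix();p=np.array(s['tcp_pos'])
print('t',s['time'],'tcp',p,'head',np.arctan2(Rm[1,0],Rm[0,0]),'ang',np.arctan2(p[1]+.0765,p[0]-.574),'Ftool',Rm.T@np.array(s['wrist_force']),'M',np.array(s['moment']),'open',s['opening']*87.8)
E
python3 -m crank '[[20,0,1,0,0.01],[20,0,2,0,0.02],[20,0,3,0,0.03],[20,-0.1,4,0,0.04],[20,-0.1,4.5,0,0.045],[20,-0.1,5,0,0.05],[20,-0.1,5,0,0.05],[20,-0.1,5,0,0.05]]'; python3 f.py
```

```text
time: 5.15
tcp_pos: [0.5735, 0.0296, 0.1481]
tool_rot: [0.699, 0.715, 0.002, -0.0]
wrist_force: [-1.0, -1.6, 0.2]
opening: 0.229
t 5.15 tcp [0.5735 0.0296 0.1481] head 1.593931191279605 ang 1.575910940647298 Ftool [-1.5449 -0.9914 -0.2448] M [-0.2231  0.1255 -0.016 ] open 20.129377603847363
```

```bash
python3 -m crank '[[20,0,0.5,0,0.005],[20,0,1,0,0.01],[20,0,1.5,0,0.015],[20,0,2,0,0.02],[20,0,2.5,0,0.025],[20,0,3,0,0.03],[20,0,3,0,0.03],[20,0,3,0,0.03]]'; python3 f.py
```

```text
time: 5.95
tcp_pos: [0.5765, 0.0297, 0.1481]
tool_rot: [0.71, 0.705, 0.002, -0.0]
wrist_force: [-0.7, -0.9, -0.4]
opening: 0.226
t 5.95 tcp [0.5765 0.0297 0.1481] head 1.5639839800162614 ang 1.5468948457375529 Ftool [-0.927  -0.6492  0.3596] M [-0.2042  0.1487  0.0217] open 19.859862961593464
```

```bash
python3 -m crank '[[20,0,0.5,0,0.005],[20,0,1,0,0.01],[20,0,1.5,0,0.015],[20,0,2,0,0.02],[20,0,2.5,0,0.025],[20,0,3,0,0.03],[20,0,3,0,0.03],[20,0,3,0,0.03]]'; python3 f.py
```

```text
time: 6.75
tcp_pos: [0.5796, 0.0298, 0.1482]
tool_rot: [0.72, 0.694, 0.002, -0.0]
wrist_force: [-1.0, -1.0, -0.2]
opening: 0.227
t 6.75 tcp [0.5796 0.0298 0.1482] head 1.5340803770898457 ang 1.5181125623375993 Ftool [-1.0722 -0.9394  0.2098] M [-0.2824  0.2089  0.0316] open 19.933366263285862
```

```bash
python3 -m crank '[[20,0,0.4,0,0.004],[20,0,0.8,0,0.008],[20,0,1.2,0,0.012],[20,0,1.6,0,0.016],[20,0,2,0,0.02],[20,0,2,0,0.02],[20,0,2,0,0.02],[20,0,2,0,0.02]]'; python3 f.py
```

```text
time: 7.55
tcp_pos: [0.581, 0.0296, 0.148]
tool_rot: [0.727, 0.687, 0.002, -0.001]
wrist_force: [-5.2, -1.2, 1.2]
opening: 0.228
t 7.55 tcp [0.581  0.0296 0.148 ] head 1.5139203039955689 ang 1.504527135096237 Ftool [-1.4979 -5.0928 -1.1897] M [-0.3166  1.0017  0.0385] open 20.042185972939077
```

```bash
python3 -c "
from h import *
p,d=arm.camera('wrist'); cv2.imwrite('pics/wrist4.png',p)
p,d=arm.camera('side'); cv2.imwrite('pics/side4.png',p[200:420,240:500]);cv2.imwrite('pics/s4.png',cv2.resize(p[220:400,270:470],None,fx=3,fy=3,interpolation=2))"
```

```text
(no output)
```

View pics/wrist4.png

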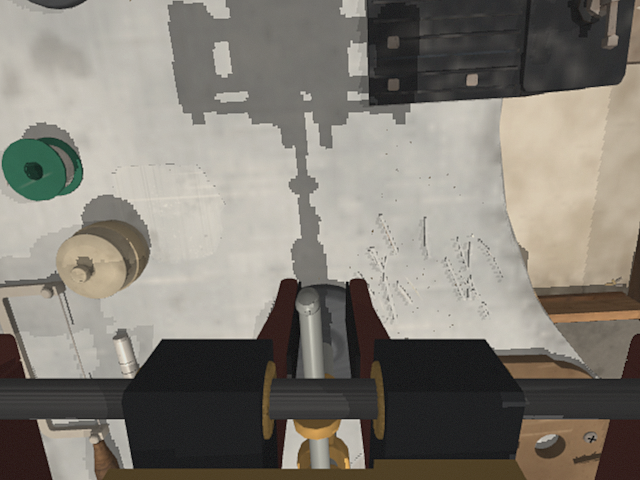

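View pics/s4.png

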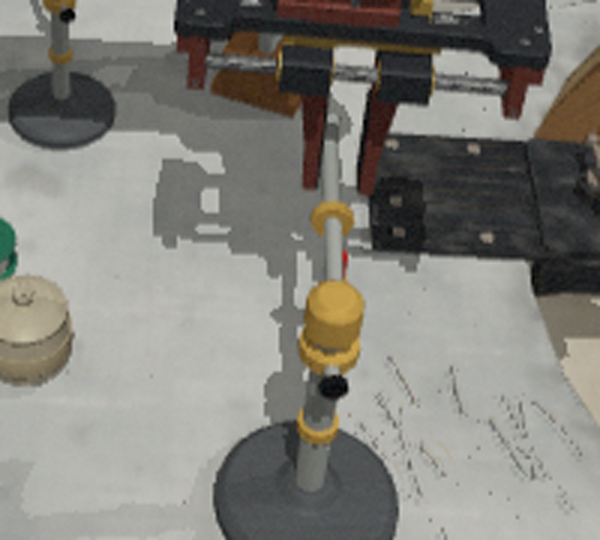

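```bash
python3 -m crank '[[20,0,0.6,0,0],[20,0,0.7,0,0],[20,0,0.8,0,0],[20,0,0.9,0,0],[20,0,1.0,0,0],[20,0,1.0,0,0],[20,0,1.0,0,0],[20,0,1.0,0,0]]'; python3 f.py
```

```text
time: 8.45
tcp_pos: [0.5812, 0.0296, 0.148]
tool_rot: [0.727, 0.687, 0.001, -0.001]
wrist_force: [-6.3, -1.0, 1.2]
opening: 0.232
t 8.45 tcp [0.5812 0.0296 0.148 ] head 1.5139447921656637 ang 1.5026189567600934 Ftool [-1.3821 -6.2058 -1.1706] M [-0.2576  1.2143  0.0463] open 20.38899751352767
```

```bash
python3 -m crank '[[20,0,1.0,0,0],[20,0,1.2,0,0],[20,0,1.4,0,0],[20,0,1.5,0,0],[20,0,1.6,0,0],[20,0,1.6,0,0],[20,0,1.6,0,0],[20,0,1.6,0,0]]'; python3 f.py
```

```text
time: 9.25
tcp_pos: [0.5817, 0.0296, 0.1479]
tool_rot: [0.727, 0.687, 0.0, -0.002]
wrist_force: [-7.8, -1.3, 2.9]
opening: 0.23
t 9.25 tcp [0.5817 0.0296 0.1479] head 1.5139591640998744 ang 1.4986604590120258 Ftool [-1.7189 -7.7193 -2.9005] M [-0.2737  1.5099  0.0735] open 20.226798985092334
```

```bash
python3 -m crank '[[20,0,1.4,0,0],[20,0,1.6,0,0],[20,0,1.8,0,0],[20,0,2.0,0,0],[20,0,2.0,0,0],[20,0,2.0,0,0],[20,0,2.0,0,0],[20,0,2.0,0,0]]'; python3 f.py
```

```text
time: 10.05
tcp_pos: [0.5822, 0.0297, 0.1478]
tool_rot: [0.727, 0.687, -0.001, -0.003]
wrist_force: [-9.0, -0.4, 4.3]
opening: 0.229
t 10.05 tcp [0.5822 0.0297 0.1478] head 1.514140250677197 ang 1.4941356368663632 Ftool [-0.8594 -8.9988 -4.2528] M [-0.2363  1.8675  0.1113] open 20.137852459687814
```

```bash
python3 -m crank '[[20,0,0,0,0],[20,0,-2,0,0],[20,0,-4,0,0],[22,0,-5,-4,0],[26,0,-5,-20,0],[30,0,-5,-40,0],[34,0,-5,-65,0],[34,0,-5,-80,0]]'; python3 f.py
```

```text
time: 10.85
tcp_pos: [0.5787, 0.0303, 0.2302]
tool_rot: [0.727, 0.687, 0.0, -0.002]
wrist_force: [0.7, -0.1, 0.2]
opening: 0.385
t 10.85 tcp [0.5787 0.0303 0.2302] head 1.5143346805824298 ang 1.5267342844862273 Ftool [-0.0588  0.7484 -0.1965] M [-0.0468 -0.0662  0.0364] open 33.79977983709683
```

Run:
```python
from h import *
go(.555,.295,.25,1.230)
for n in ['top','side','wrist']:
    p,d=arm.camera(n); cv2.imwrite(f'pics/{n}5.png',p)
print(arm.sense()['joints'])
print(wz(0,0,.15))
```

```text
t 10.85 tcp [0.5787 0.0303 0.2302] head 1.5143346805824298 zax [-0.0017  0.0031 -1.    ] F [ 0.7442 -0.1016  0.1949] open 33.79977983709683
shift mm [263.0158 -38.6441 -18.9718] turn 0.28433468058242983
[ 0.209   0.3678 -0.4483  1.6781  0.1693  1.1362 -0.3417]
[0.4108 0.1811 0.15  ]
```

View pics/side5.png

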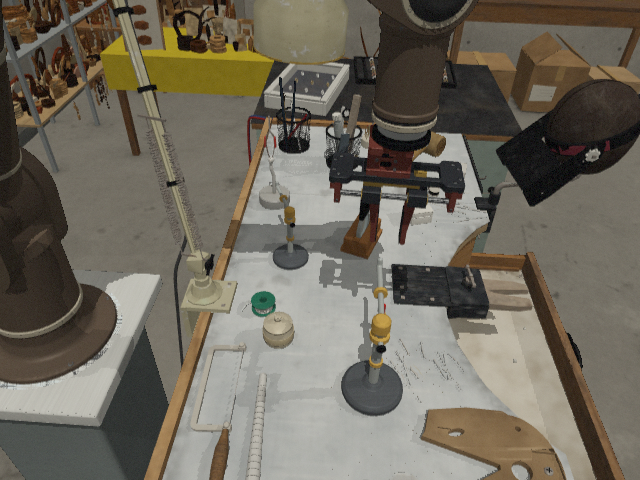

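View pics/top5.png

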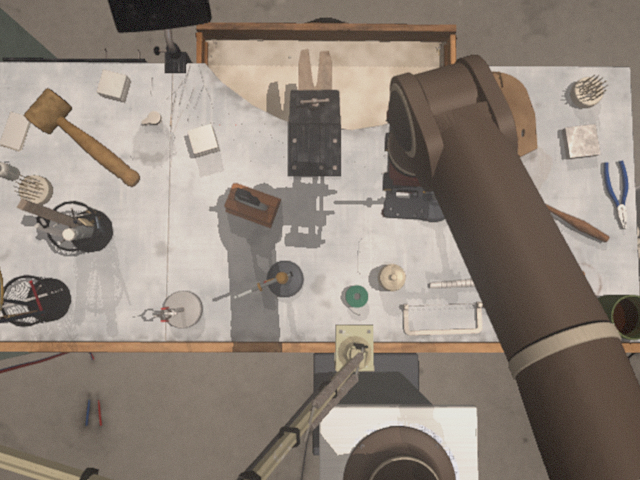

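View pics/wrist5.png

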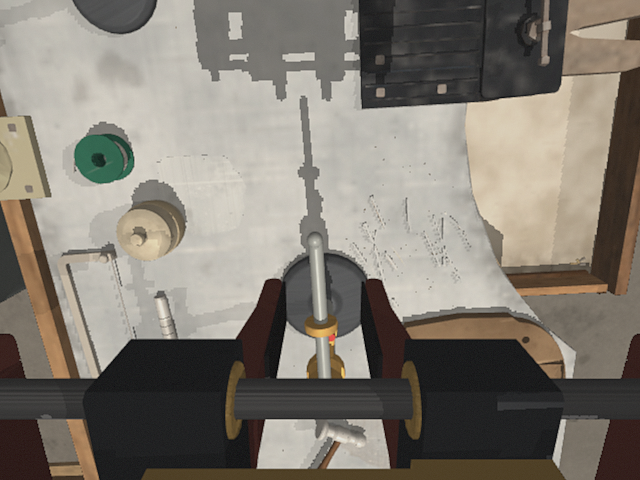

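Run:
```python
from h import *
t=wz(315,241,.181);c=wz(321,326,.165);h=wz(325,372,.169)
print(t,c,h)
for q in (t,c):
    v=q-np.array([.574,-.0765,0]);print(np.arctan2(v[1],v[0]),np.hypot(v[0],v[1]))
p=cv2.imread('pics/side5.png');cv2.imwrite('pics/s5.png',cv2.resize(p[220:400,300:460],None,fx=3.3,fy=3.3,interpolation=2))
p=cv2.imread('pics/wrist5.png');cv2.imwrite('pics/w5.png',cv2.resize(p[220:400,230:410],None,fx=3.3,fy=3.3,interpolation=2))
```

```text
[0.5751 0.0434 0.181 ] [ 0.5747 -0.0197  0.165 ] [ 0.5755 -0.0518  0.169 ]
1.5616933766580743 0.11994852016845232
1.559035555337873 0.056825066965475464
```

View pics/s5.png

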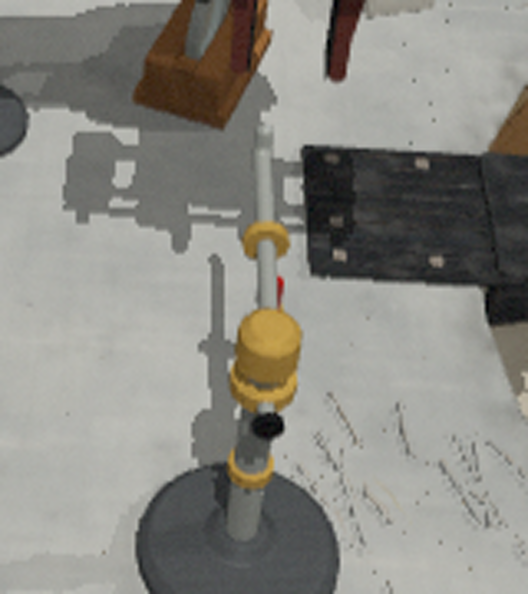

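View pics/w5.png

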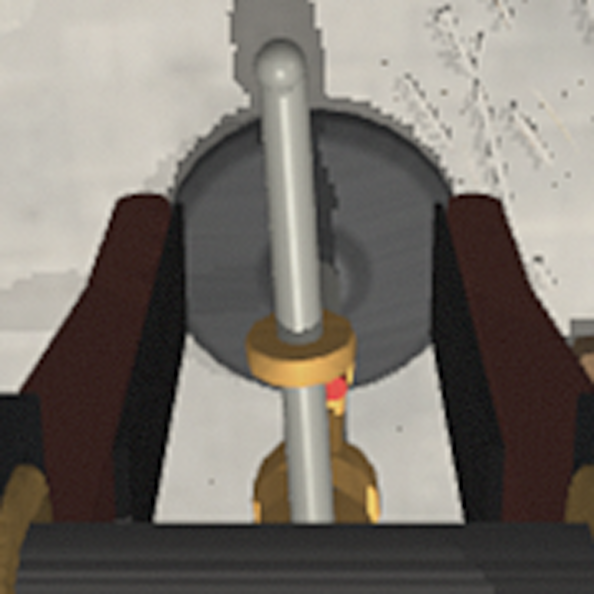

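```bash
python3 -m crank '[[34,30,-4,-5,0.03],[36,65,-9,-12,0.07],[40,100,-15,-19,0.11],[44,137,-20,-19,0.15],[46,175,-26,-19,0.19],[46,210,-31,-19,0.23],[46,240,-35,-19,0.26],[46,263,-38.6,-19,0.284]]'
python3 - <<'E'
from h import *
go(.555,.295,.133,1.230)
print(arm.sense()['joints'])
for n in ['side','wrist']:
    p,d=arm.camera(n); cv2.imwrite(f'pics/{n}6.png',p);np.savez(f'{n}6.npz',d=d)
E
```

```text
time: 11.8
tcp_pos: [0.5538, 0.2971, 0.2472]
tool_rot: [0.817, 0.577, -0.001, -0.002]
wrist_force: [0.4, -0.1, 0.1]
opening: 0.523
t 11.8 tcp [0.5538 0.2971 0.2472] head 1.2308660166014151 zax [-0.0036  0.0028 -1.    ] F [ 0.4397 -0.0808  0.0586] open 45.94642505050347
shift mm [ -1.7212   2.2814 114.1453] turn 0.0008660166014151649
[-0.2383  0.4425 -0.4655  1.5301  0.2015  1.2188 -1.0749]
```

View pics/wrist6.png

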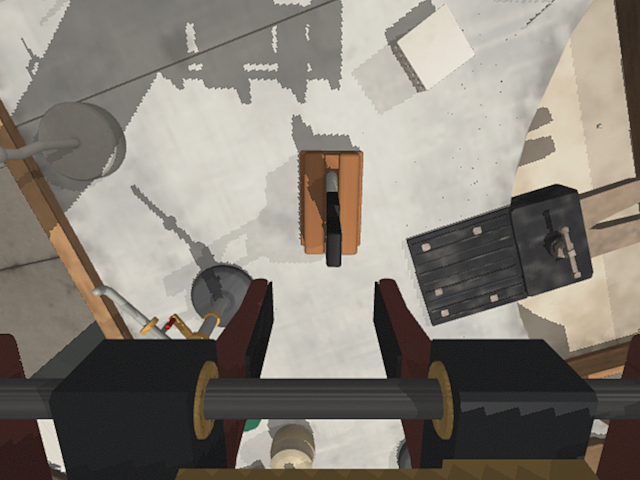

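View pics/side6.png

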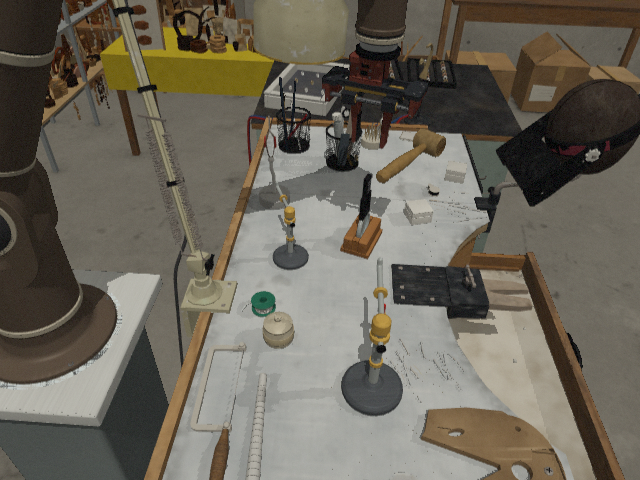

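Run:
```python
from h import *
p=cv2.imread('pics/wrist6.png');cv2.imwrite('pics/w6.png',cv2.resize(p[140:280,270:400],None,fx=4.2,fy=4.2,interpolation=2))
for q in [(334,266),(334,232)]: print(wz(*q,.172))
d=np.load('wrist6.npz')['d']; print(d[180:268:4,334])
s=arm.sense();Rm=R.from_quat(s['tool_rot']).as_matrix();T=arm.calibration('wrist')['hand_eye']
for v in range(196,266,6):
    pt=T[:3,:3]@(ray('wrist',334,v)*d[v,334])+T[:3,3]
    print(v,pt*1000,Rm@pt+s['tcp_pos'])
```

```text
[0.5556 0.285  0.172 ]
[0.563  0.3068 0.172 ]
[0.3455 0.3436 0.3413 0.3347 0.3174 0.3019 0.2879 0.2887 0.288  0.2891
 0.2793 0.2695 0.2573 0.2496 0.2471 0.2486 0.2492 0.2498 0.2513 0.2511
 0.2527 0.2521]
196 [ 18.6317   9.4887 151.0408] [0.5672 0.3141 0.0961]
202 [ 19.064    8.8076 125.7252] [0.5668 0.3147 0.1214]
208 [ 15.7437   8.6836 120.1161] [0.5656 0.3115 0.127 ]
214 [ 11.3814   8.6966 119.3179] [0.5642 0.3074 0.1278]
220 [  9.6363   8.4196 108.4568] [0.5634 0.3058 0.1387]
226 [ 9.9548  7.958  91.3091] [0.5632 0.3062 0.1558]
232 [ 9.8306  7.5881 77.4543] [0.5629 0.3061 0.1697]
238 [ 6.4615  7.5591 75.3794] [0.5617 0.303  0.1717]
244 [ 2.644   7.5727 74.7676] [0.5605 0.2994 0.1723]
250 [-1.2715  7.5934 74.3894] [0.5592 0.2956 0.1727]
256 [-5.3203  7.6232 74.3082] [0.5579 0.2918 0.1728]
262 [-9.9235  7.6937 75.5893] [0.5565 0.2874 0.1715]
```

View pics/w6.png

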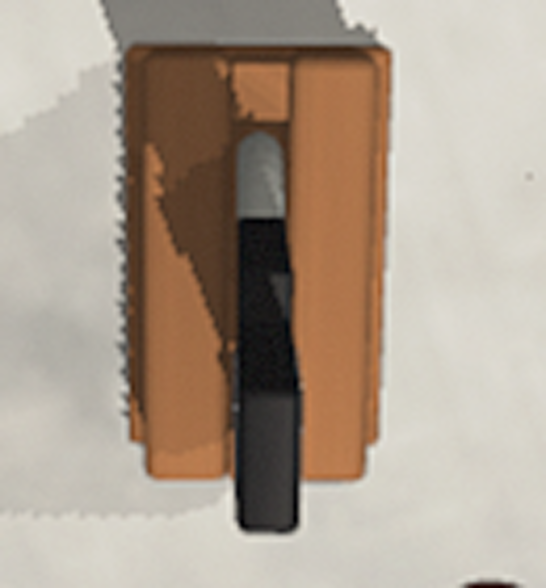

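```bash
python3 -m crank '[[46,-0.5,4,0,0],[46,-1.2,7.6,10,0],[46,-1.2,7.6,30,0],[46,-1.2,7.6,55,0],[46,-1.2,7.6,80,0],[46,-1.2,7.6,100,0],[40,-1.2,7.6,110,0],[34,-1.2,7.6,114,0]]' 15; python3 f.py
python3 -c "
from h import *
p,d=arm.camera('wrist'); cv2.imwrite('pics/wrist7.png',p)"
```

```text
time: 12.7
tcp_pos: [0.5591, 0.2942, 0.1315]
tool_rot: [0.816, 0.578, -0.002, -0.003]
wrist_force: [-0.1, -0.5, -1.0]
opening: 0.409
t 12.7 tcp [0.5591 0.2942 0.1315] head 1.2336939767305133 ang 1.610998024891401 Ftool [-0.4653  0.0877  0.9566] M [-0.0622 -0.0813  0.0235] open 35.87866882123244
```

View pics/wrist7.png

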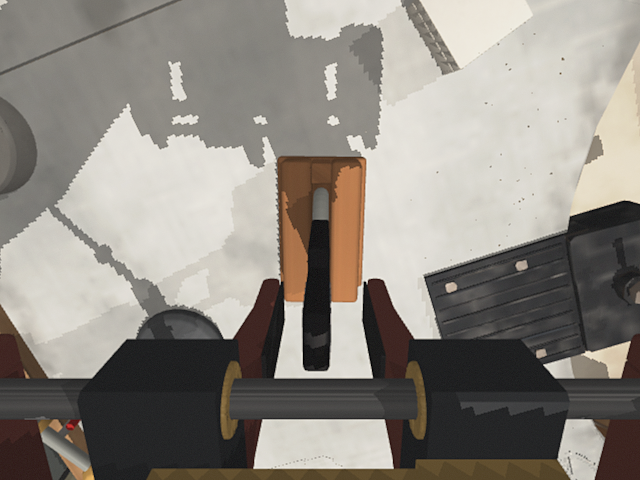

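```bash
python3 -m crank '[[34,0,-1.5,-1,0],[28,0,-1.5,-1,0],[22,0,-1.5,-1,0],[17,0,-1.5,-1,0],[13,0,-1.5,-1,0],[8,0,-1.5,-1,0],[5,0,-1.5,-1,0],[5,0,-1.5,-1,0]]' 15; python3 f.py
```

```text
time: 13.55
tcp_pos: [0.5579, 0.2952, 0.1331]
tool_rot: [0.816, 0.579, -0.001, -0.003]
wrist_force: [-0.2, 0.7, 1.6]
opening: 0.114
t 13.55 tcp [0.5579 0.2952 0.1331] head 1.2340649082609993 ang 1.6141401186674598 Ftool [ 0.5784 -0.3826 -1.5718] M [-0.0572  0.0201  0.0525] open 10.02319391977539
```

```bash
python3 -m crank '[[5,0,0,0,0],[5,0,0,-3,0],[5,0,0,-8,0],[5,0,0,-16,0],[5,0,0,-28,0],[5,0,0,-42,0],[5,0,0,-58,0],[5,0,0,-72,0]]' 25; python3 f.py
python3 -c "
from h import *
for n in ['side','wrist']:
    p,d=arm.camera(n); cv2.imwrite(f'pics/{n}8.png',p)
p=cv2.imread('pics/side8.png');cv2.imwrite('pics/s8.png',cv2.resize(p[60:300,280:460],None,fx=2.5,fy=2.5,interpolation=2))
"
```

```text
time: 14.35
tcp_pos: [0.5585, 0.2952, 0.2071]
tool_rot: [0.816, 0.579, -0.0, -0.003]
wrist_force: [0.0, 0.0, -1.5]
opening: 0.112
t 14.35 tcp [0.5585 0.2952 0.2071] head 1.2340652655784303 ang 1.612534042773501 Ftool [0.0333 0.0111 1.4646] M [-0.0459 -0.0474 -0.053 ] open 9.848170653630358
```

View pics/wrist8.png

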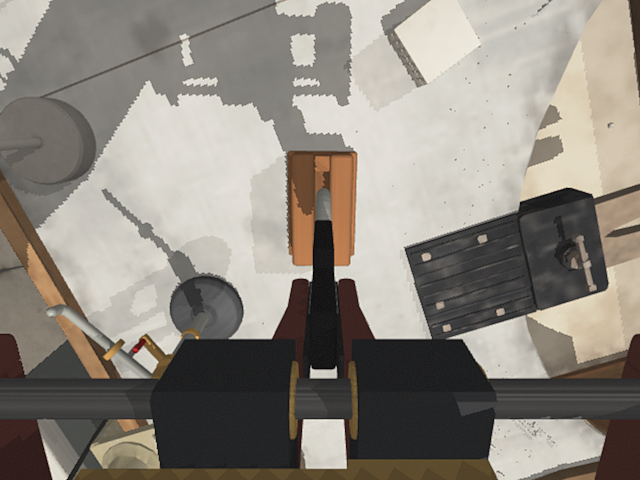

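View pics/s8.png

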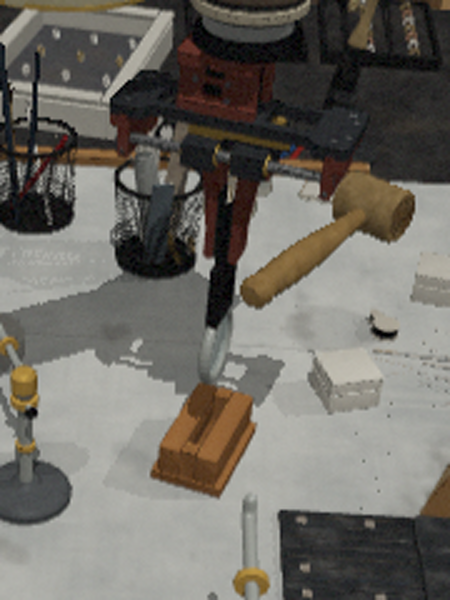

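```bash
python3 -c "
from h import *
go(.575,.20,.206,.60)"
```

```text
t 14.45 tcp [0.5593 0.2958 0.2082] head 1.2339326173774905 zax [-0.0013  0.0057 -1.    ] F [ 0.27    0.6833 -2.0352] open 9.870644627798681
shift mm [-85.2967  46.4644   1.5837] turn 0.6339326173774906
```

```bash
python3 -m crank '[[5,-4,2,0,0.04],[5,-13,7,0,0.12],[5,-25,13,0,0.21],[5,-38,21,0,0.31],[5,-52,28,0,0.41],[5,-66,36,0.5,0.51],[5,-77,42,1,0.58],[5,-85,46,1.5,0.634]]' 25; python3 -c "
from h import *
go(.575,.115,.204,-.011)"
```

```text
time: 15.25
tcp_pos: [0.5746, 0.1986, 0.2053]
tool_rot: [0.956, 0.293, -0.0, -0.003]
wrist_force: [0.2, -0.9, -2.9]
opening: 0.112
t 15.25 tcp [0.5746 0.1986 0.2053] head 0.5938727255406815 zax [-0.0023  0.0047 -1.    ] F [ 0.1625 -0.9287 -2.9224] open 9.818642278403797
shift mm [-46.4681  69.5096   0.8894] turn 0.6048727255406816
```

```bash
python3 -m crank '[[5,-4,6,0,0.05],[5,-10,15,0,0.13],[5,-17,26,0,0.22],[5,-25,37,0.5,0.32],[5,-32,48,0.5,0.42],[5,-39,58,1,0.51],[5,-44,66,1,0.58],[5,-46.5,69.5,1,0.605]]' 25; python3 -c "
from h import *
go(.575,.085,.204,-.011)
for n in ['side','wrist','top']:
    p,d=arm.camera(n); cv2.imwrite(f'pics/{n}9.png',p)
p=cv2.imread('pics/side9.png');cv2.imwrite('pics/s9.png',cv2.resize(p[140:380,290:490],None,fx=2.5,fy=2.5,interpolation=2))
"
```

```text
time: 16.05
tcp_pos: [0.5747, 0.1133, 0.2033]
tool_rot: [1.0, -0.008, -0.002, -0.002]
wrist_force: [-0.3, 0.0, -1.5]
opening: 0.111
t 16.05 tcp [0.5747 0.1133 0.2033] head -0.016112729139431535 zax [-0.0033  0.0038 -1.    ] F [-0.3321  0.0381 -1.5368] open 9.707281086249614
shift mm [ 0.7608 28.3213 -0.8507] turn -0.005112729139431504
```

View pics/wrist9.png

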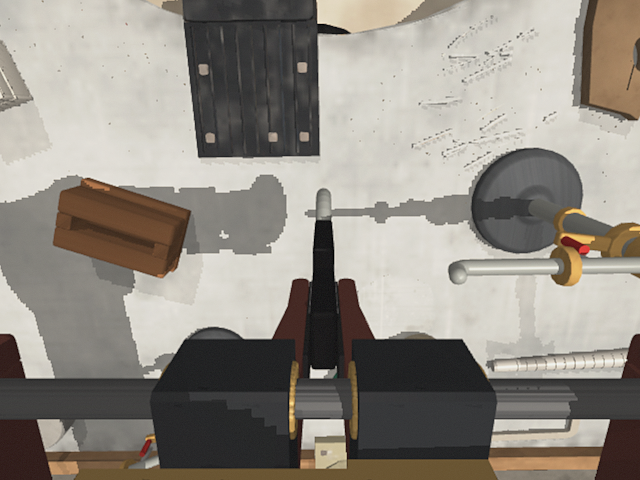

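View pics/s9.png

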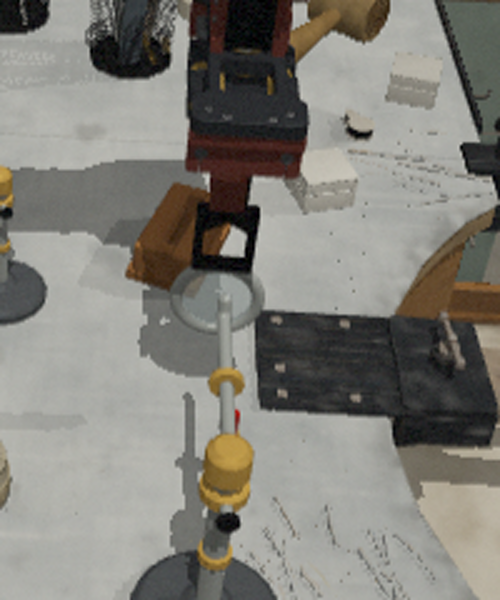

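View pics/top9.png

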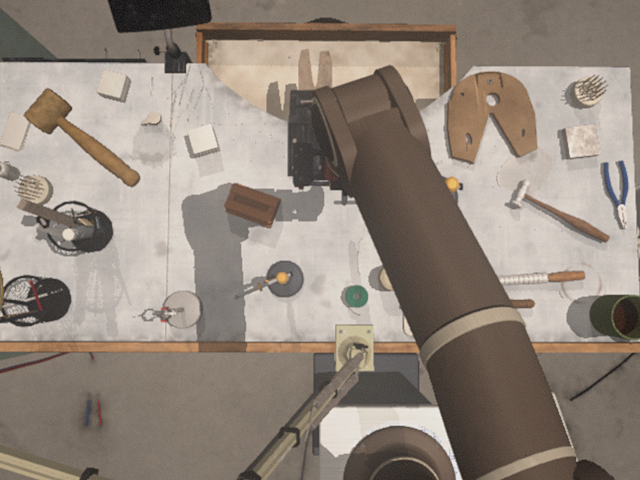

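```bash
cat >> h.py <<'E'
def py(name,u,v,y):
    T=arm.calibration(name)['world_from_camera'];r=T[:3,:3]@ray(name,u,v);o=T[:3,3];return o+r*(y-o[1])/r[1]
E
python3 - <<'E'
from h import *
p=cv2.imread('pics/side9.png');cv2.imwrite('pics/s9b.png',cv2.resize(p[205:315,350:410],None,fx=5.4,fy=5.4,interpolation=2))
E
```

```text
(no output)
```

View pics/s9b.png

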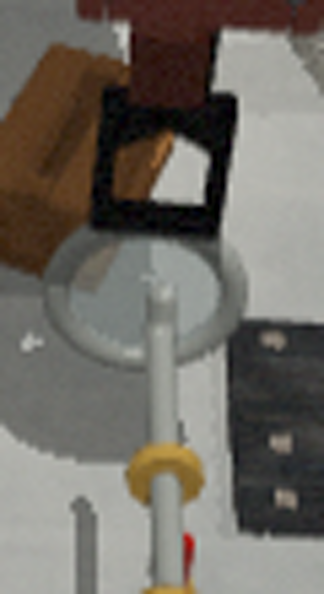

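Run:
```python
from h import *
f=lambda x,y:(350+x/5.4,205+y/5.4)
print('peak',py('side',*f(163,130),.108),'bot',py('side',*f(162,203),.108))
print('sides',py('side',*f(113,170),.108),py('side',*f(212,170),.108))
print('tip',py('side',*f(160,288),.042), 'lens bottom',py('side',*f(148,365),.108),'tab/eye top shoulder',py('side',*f(170,92),.108))
for q in [(458,272),(466,270)]: print(wz(*q,.178))
print(wz(545,268,.165),wz(575,266,.165),wz(630,266,.165))
```

```text
peak [0.5751 0.108  0.1886] bot [0.5777 0.108  0.159 ]
sides [0.561  0.108  0.1714] [0.592  0.108  0.1737]
tip [0.5731 0.042  0.1813] lens bottom [0.5799 0.108  0.088 ] tab/eye top shoulder [0.5758 0.108  0.2036]
[0.5783 0.045  0.178 ]
[0.5794 0.041  0.178 ]
[ 0.5749 -0.0071  0.165 ] [ 0.5759 -0.0234  0.165 ] [ 0.5756 -0.0534  0.165 ]
```

```bash
python3 -m crank '[[5,-1,4,-0.5,0],[5,-2,10,-1.5,0],[5,-2.5,17,-1.5,0],[5,-2.5,24,-1.5,0],[5,-2.5,31,-1.5,0],[5,-2.5,38,-1.5,0],[5,-2.5,44,-1.5,0],[5,-2.5,47,-1.5,0]]' 25; python3 f.py; python3 -c "
from h import *
p,d=arm.camera('side')
cv2.imwrite('pics/s10.png',cv2.resize(p[205:345,340:420],None,fx=4.2,fy=4.2,interpolation=2))
"
```

```text
time: 17.0
tcp_pos: [0.5718, 0.067, 0.2049]
tool_rot: [1.0, -0.006, -0.001, -0.002]
wrist_force: [-0.7, 0.1, -1.7]
opening: 0.114
t 17.0 tcp [0.5718 0.067  0.2049] head -0.011484009171728256 ang 1.5859862191838523 Ftool [-0.6475 -0.0863  1.659 ] M [0.0528 0.0092 0.0166] open 9.982652335332734
```

View pics/s10.png

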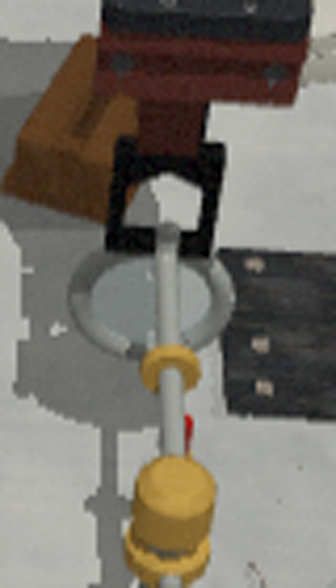

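```bash
python3 -m crank '[[5,0,3,0,0],[5,0,8,0,0],[5,0,14,0,0],[5,0,20,0,0],[5,0,26,0,0],[5,0,32,0,0],[5,0,38,0,0],[5,0,42,0,0]]' 25; python3 f.py; python3 -c "
from h import *
p,d=arm.camera('side')
cv2.imwrite('pics/s11.png',cv2.resize(p[205:345,340:420],None,fx=4.2,fy=4.2,interpolation=2))
"
```

```text
time: 17.85
tcp_pos: [0.5713, 0.024, 0.2047]
tool_rot: [1.0, -0.006, -0.001, -0.002]
wrist_force: [0.4, -0.9, -1.3]
opening: 0.112
t 17.85 tcp [0.5713 0.024  0.2047] head -0.012311161511300236 ang 1.5975872396767878 Ftool [0.4071 0.8545 1.2711] M [ 0.0139 -0.0221  0.0142] open 9.869228894655683
```

View pics/s11.png

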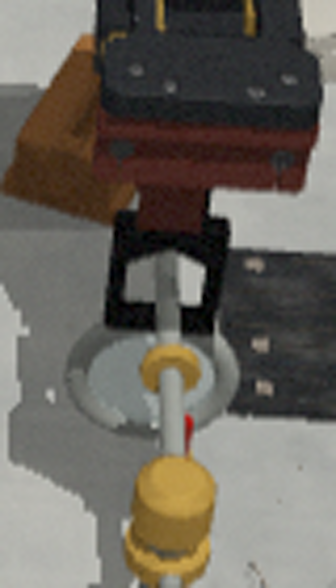

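```bash
python3 -m crank '[[5,0.2,1,2,0],[5,0.5,2,5,0],[5,0.5,3,8,0],[5,0.5,4,11,0],[5,0.5,4,14,0],[5,0.5,4,16,0],[5,0.5,4,16,0],[5,0.5,4,16,0]]' 25; python3 f.py; python3 -c "
from h import *
p,d=arm.camera('side')
cv2.imwrite('pics/s12.png',cv2.resize(p[205:345,340:420],None,fx=4.2,fy=4.2,interpolation=2))
"
```

```text
time: 18.7
tcp_pos: [0.5718, 0.0195, 0.1887]
tool_rot: [1.0, -0.006, -0.001, -0.002]
wrist_force: [-0.4, 0.4, -1.9]
opening: 0.113
t 18.7 tcp [0.5718 0.0195 0.1887] head -0.012799656383628812 ang 1.5942026988544191 Ftool [-0.4262 -0.3421  1.9258] M [ 0.0441 -0.0292 -0.0027] open 9.951147152008696
```

View pics/s12.png

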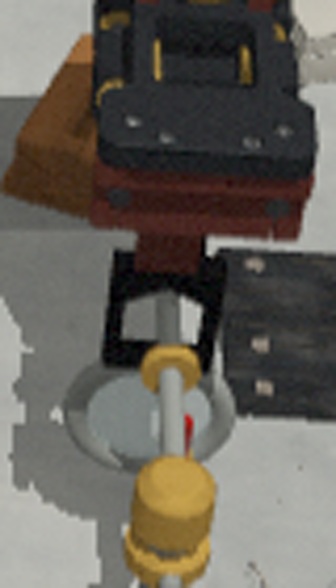

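```bash
python3 -m crank '[[5,0.7,0,0,0],[5,1.4,0,0,0],[5,1.9,0,0.5,0],[5,1.9,0,1,0],[5,1.9,0,1.5,0],[5,1.9,0,2,0],[5,1.9,0,2.5,0],[5,1.9,0,2.5,0]]' 25; python3 f.py
```

```text
time: 19.55
tcp_pos: [0.5737, 0.0194, 0.1862]
tool_rot: [1.0, -0.006, -0.001, -0.002]
wrist_force: [-0.1, -0.1, -1.5]
opening: 0.11
t 19.55 tcp [0.5737 0.0194 0.1862] head -0.01282652807218011 ang 1.5743295531084534 Ftool [-0.0618  0.079   1.4807] M [ 0.0091  0.0123 -0.0103] open 9.698825956265498
```

```bash
python3 -m crank '[[5,0,0,0.3,0],[5,0,0,0.6,0],[5,0,0,0.9,0],[5,0,0,1.2,0],[5,0,0,1.5,0],[5,0,0,1.5,0],[5,0,0,1.5,0],[5,0,0,1.5,0]]' 25; python3 f.py;  python3 -c "
from h import *
p,d=arm.camera('side')
cv2.imwrite('pics/s13.png',cv2.resize(p[225:325,345:415],None,fx=5.8,fy=5.8,interpolation=2))
"
```

```text
time: 20.35
tcp_pos: [0.5738, 0.0194, 0.1855]
tool_rot: [1.0, -0.006, -0.001, -0.002]
wrist_force: [-3.1, -0.2, 6.2]
opening: 0.114
t 20.35 tcp [0.5738 0.0194 0.1855] head -0.012861801400399482 ang 1.5731526098549486 Ftool [-3.1313  0.1749 -6.2278] M [-0.0629  0.687   0.0773] open 9.99493357502207
```

View pics/s13.png

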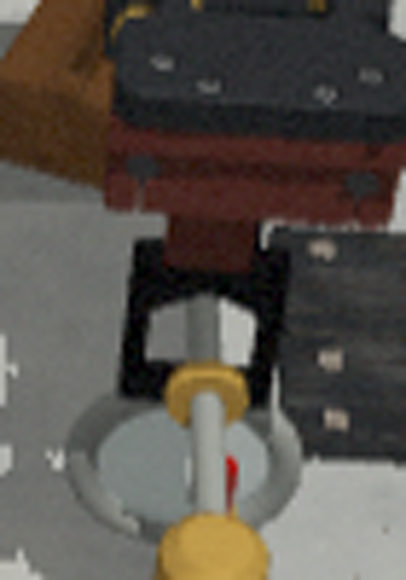

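```bash
python3 -m crank '[[5,0,0,0.4,0],[5,0,0,0.2,0],[5,0,0,0,0],[5,0,0,0,0],[5,0,0,0,0],[5,0,0,0,0],[5,0,0,0,0],[5,0,0,0,0]]' 25; python3 f.py
```

```text
time: 21.2
tcp_pos: [0.5738, 0.0195, 0.1856]
tool_rot: [1.0, -0.006, -0.001, -0.002]
wrist_force: [-2.5, 0.1, 4.8]
opening: 0.113
t 21.2 tcp [0.5738 0.0195 0.1856] head -0.012863509709336026 ang 1.5731403576173115 Ftool [-2.489  -0.0391 -4.7849] M [-0.0463  0.676  -0.0267] open 9.915772536639262
```

```bash
python3 -m crank '[[5,0,0,-0.1,0],[5,0,0,-0.2,0],[5,0,0,-0.3,0],[5,0,0,-0.4,0],[5,0,0,-0.4,0],[5,0,0,-0.4,0],[5,0,0,-0.4,0],[5,0,0,-0.4,0]]' 25; python3 f.py
```

```text
time: 22.0
tcp_pos: [0.5737, 0.0195, 0.1858]
tool_rot: [1.0, -0.006, -0.001, -0.002]
wrist_force: [-1.7, -0.1, 0.8]
opening: 0.113
t 22.0 tcp [0.5737 0.0195 0.1858] head -0.012804256412576119 ang 1.5735164013365295 Ftool [-1.7256  0.1532 -0.7919] M [-0.0341  0.2904  0.0069] open 9.963063733210022
```

```bash
python3 -m crank '[[5,0,2,-0.2,0],[5,0,5,-0.2,0],[5,0,8,-0.2,0],[5,0,11,-0.2,0],[5,0,14,-0.2,0],[5,0,17,-0.2,0],[5,0,20,-0.2,0],[5,0,23,-0.2,0]]' 25; python3 f.py;  python3 -c "
from h import *
p,d=arm.camera('side')
cv2.imwrite('pics/s14.png',cv2.resize(p[225:325,345:415],None,fx=5.8,fy=5.8,interpolation=2))
"
```

```text
time: 22.8
tcp_pos: [0.5735, -0.004, 0.1859]
tool_rot: [1.0, -0.007, -0.001, -0.002]
wrist_force: [0.2, 0.4, -1.8]
opening: 0.115
t 22.8 tcp [ 0.5735 -0.004   0.1859] head -0.013059365768504413 ang 1.5783443022536299 Ftool [ 0.2061 -0.3627  1.7557] M [ 0.0311 -0.0102 -0.0318] open 10.076285061292763
```

View pics/s14.png

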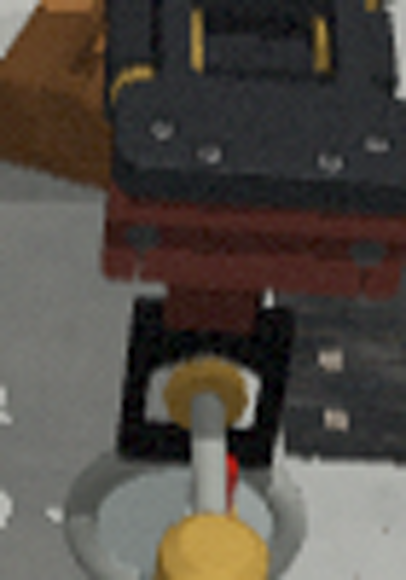

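```bash
python3 -m crank '[[5,0,0,0.2,0],[5,0,0.8,0.3,0],[5,0,1.6,0.3,0],[5,0,2.4,0.3,0],[5,0,3.2,0.3,0],[5,0,4,0.3,0],[5,0,4.5,0.3,0],[5,0,4.5,0.3,0]]' 25; python3 f.py
```

```text
time: 23.65
tcp_pos: [0.5734, -0.0091, 0.1856]
tool_rot: [1.0, -0.007, -0.001, -0.002]
wrist_force: [-0.3, 0.7, 0.3]
opening: 0.112
t 23.65 tcp [ 0.5734 -0.0091  0.1856] head -0.013675129471324135 ang 1.5804415081143888 Ftool [-0.3114 -0.6957 -0.3076] M [0.2918 0.2959 0.0016] open 9.870346862745137
```

```bash
python3 -m crank '[[5,0,0.3,0,0],[5,0,0.6,0,0],[5,0,0.9,0,0],[5,0,1.2,0,0],[5,0,1.5,0,0],[5,0,1.5,0,0],[5,0,1.5,0,0],[5,0,1.5,0,0]]' 25; python3 f.py
```

```text
time: 24.45
tcp_pos: [0.5733, -0.0107, 0.1856]
tool_rot: [1.0, -0.007, -0.001, -0.002]
wrist_force: [-0.7, 1.1, 0.2]
opening: 0.112
t 24.45 tcp [ 0.5733 -0.0107  0.1856] head -0.013770688463987454 ang 1.5812356551475288 Ftool [-0.7132 -1.0607 -0.1611] M [0.3377 0.27   0.0135] open 9.84164731235476
```

```bash
python3 -m crank '[[5,0,0.3,0,0],[5,0,0.6,0,0],[5,0,0.9,0,0],[5,0,1.2,0,0],[5,0,1.2,0,0],[5,0,1.2,0,0],[5,0,1.2,0,0],[5,0,1.2,0,0]]' 25; python3 f.py
```

```text
time: 25.25
tcp_pos: [0.5733, -0.0109, 0.1856]
tool_rot: [1.0, -0.006, -0.001, -0.002]
wrist_force: [-1.1, 4.5, 0.1]
opening: 0.114
t 25.25 tcp [ 0.5733 -0.0109  0.1856] head -0.012907159151510701 ang 1.5814946030107746 Ftool [-1.2072 -4.4644 -0.0774] M [1.2484 0.2905 0.0619] open 10.040454096999499
```

```bash
python3 -m crank '[[5,0,0.6,0,0],[5,0,0.3,0,0],[5,0,0,0,0],[5,0,0,0.1,0],[5,0,0,0.1,0],[5,0,0,0.1,0],[5,0,0,0.1,0],[5,0,0,0.1,0]]' 25; python3 f.py;  python3 -c "
from h import *
p,d=arm.camera('side')
cv2.imwrite('pics/s15.png',cv2.resize(p[225:325,345:415],None,fx=5.8,fy=5.8,interpolation=2))
"
```

```text
time: 26.05
tcp_pos: [0.5733, -0.0109, 0.1856]
tool_rot: [1.0, -0.006, -0.001, -0.002]
wrist_force: [-1.9, 4.0, 2.1]
opening: 0.109
t 26.05 tcp [ 0.5733 -0.0109  0.1856] head -0.012904961945009228 ang 1.580954991383838 Ftool [-2.0059 -4.0087 -2.0354] M [0.9815 0.3503 0.0353] open 9.599057342885214
```

View pics/s15.png

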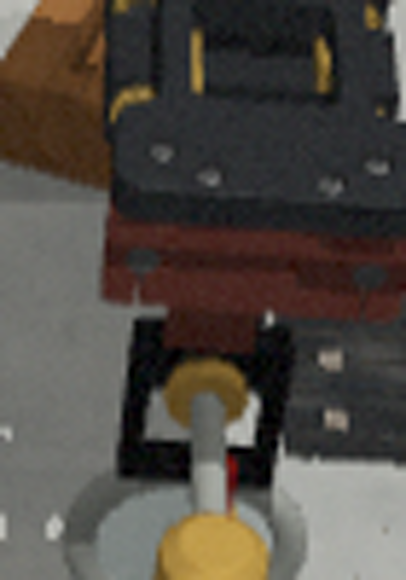

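```bash
python3 -m crank '[[5,0,-0.1,0,0],[5,0,-0.2,0,0],[5,0,-0.2,0,0],[8,0,-0.2,0,0],[11,0,-0.2,0,0],[14,0,-0.2,0,0],[18,0,-0.2,0,0],[22,0,-0.2,0,0]]' 10; python3 f.py;  python3 -c "
from h import *
for n in ['side','wrist']:
    p,d=arm.camera(n); cv2.imwrite(f'pics/{n}16.png',p)
p=cv2.imread('pics/side16.png')
cv2.imwrite('pics/s16.png',cv2.resize(p[225:345,345:415],None,fx=4.9,fy=4.9,interpolation=2))
"
```

```text
time: 26.9
tcp_pos: [0.5734, -0.0112, 0.1855]
tool_rot: [1.0, -0.007, -0.001, -0.002]
wrist_force: [-0.2, -0.2, 0.6]
opening: 0.242
t 26.9 tcp [ 0.5734 -0.0112  0.1855] head -0.01346115485558043 ang 1.5797865166276646 Ftool [-0.2188  0.1624 -0.566 ] M [0.0258 0.0535 0.0017] open 21.233234384427792
```

View pics/s16.png

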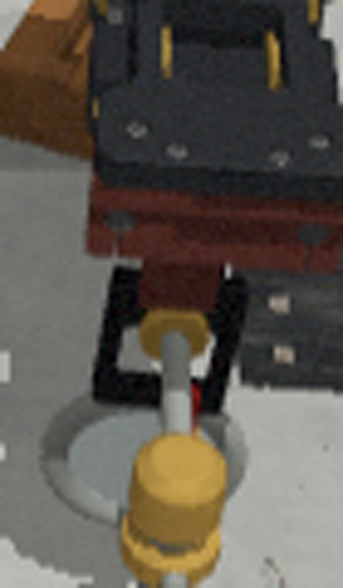

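View pics/wrist16.png

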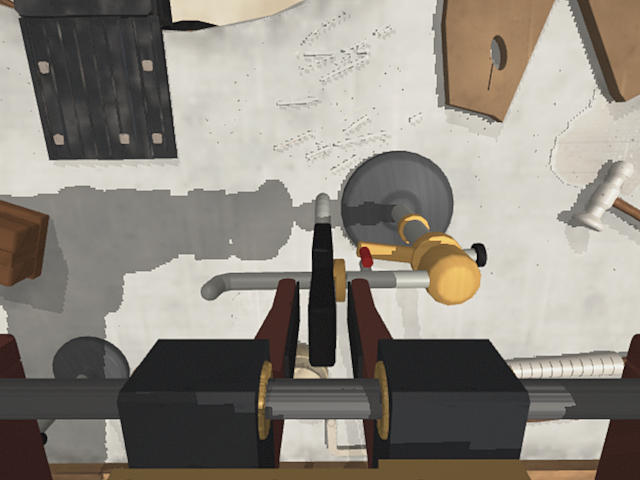

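```bash
python3 -m crank '[[28,0,0,0,0],[32,0,0,0,0],[32,0,0,-4,0],[32,0,0,-12,0],[32,0,0,-24,0],[32,0,0,-40,0],[32,0,0,-60,0],[32,0,0,-80,0]]'; python3 f.py;  python3 -c "
from h import *
for n in ['side','wrist']:
    p,d=arm.camera(n); cv2.imwrite(f'pics/{n}17.png',p)
p=cv2.imread('pics/side17.png')
cv2.imwrite('pics/s17.png',cv2.resize(p[195:345,330:430],None,fx=4,fy=4,interpolation=2))
"
```

```text
time: 27.8
tcp_pos: [0.5737, -0.0113, 0.2674]
tool_rot: [1.0, -0.007, -0.001, -0.002]
wrist_force: [-0.1, 0.2, -0.1]
opening: 0.363
t 27.8 tcp [ 0.5737 -0.0113  0.2674] head -0.013126806689506776 ang 1.5761350746245573 Ftool [-0.1448 -0.1649  0.1322] M [0.0472 0.0276 0.0215] open 31.877526232724524
```

View pics/s17.png

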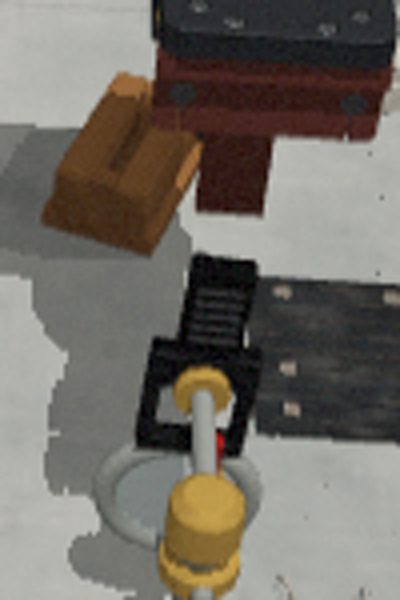

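View pics/wrist17.png

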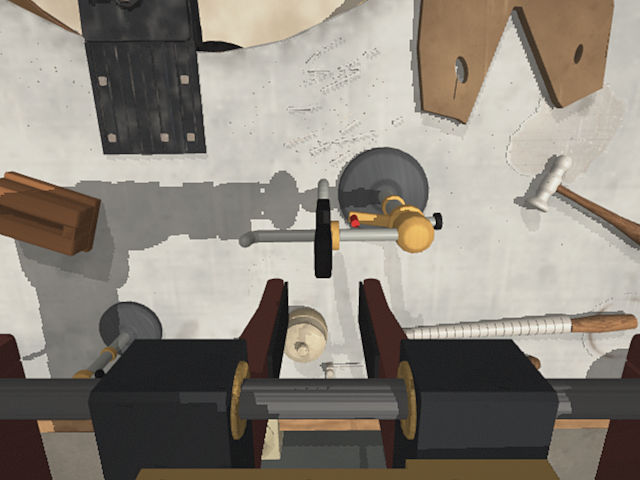

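```bash
python3 -m crank '[[32,0,0,-8,0],[32,0,0,-20,0],[32,0,0,-30,0],[32,0,0,-30,0],[32,0,0,-30,0],[32,0,0,-30,0],[32,0,0,-30,0],[32,0,0,-30,0]]'; python3 -m crank '[[32,0,0,0,0],[32,0,0,0,0],[32,0,0,0,0],[32,0,0,0,0],[32,0,0,0,0],[32,0,0,0,0],[32,0,0,0,0],[32,0,0,0,0]]'; python3 f.py;  python3 -c "
from h import *
for n in ['side','wrist']:
    p,d=arm.camera(n); cv2.imwrite(f'pics/{n}18.png',p)
p=cv2.imread('pics/side18.png')
cv2.imwrite('pics/s18.png',cv2.resize(p[195:345,330:430],None,fx=4,fy=4,interpolation=2))
p=cv2.imread('pics/wrist18.png')
cv2.imwrite('pics/w18.png',cv2.resize(p[140:300,220:460],None,fx=3.3,fy=3.3,interpolation=2))
"
```

```text
time: 28.7
tcp_pos: [0.5749, -0.0113, 0.299]
tool_rot: [1.0, -0.007, 0.002, -0.002]
wrist_force: [-0.5, 0.1, 0.2]
opening: 0.365
time: 29.5
tcp_pos: [0.5749, -0.0113, 0.299]
tool_rot: [1.0, -0.007, 0.001, -0.002]
wrist_force: [0.0, -0.3, -0.5]
opening: 0.363
t 29.5 tcp [ 0.5749 -0.0113  0.299 ] head -0.013282888864784386 ang 1.5570808084533092 Ftool [0.0189 0.2952 0.5334] M [ 0.0008 -0.0231  0.0191] open 31.866047341683245
```

View pics/s18.png

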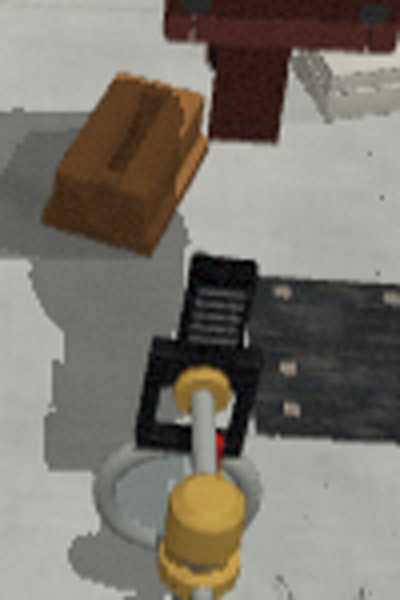

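View pics/w18.png

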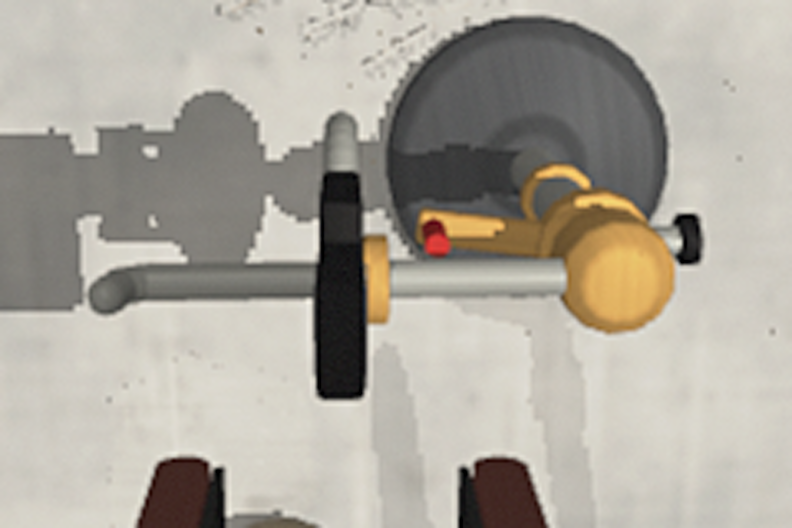

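Run:
```python
from h import *
f=lambda x,y:(220+x/3.3,140+y/3.3)
t=wz(*f(108,290),.18);a=wz(*f(150,281),.165);b=wz(*f(300,280),.165);c=wz(*f(400,278),.165);d=wz(*f(550,277),.165)
print(t,a,b,c,d);v=a-d;print(np.arctan2(v[1],v[0]));h=wz(*f(622,276),.173);v=t-h;print(h,np.arctan2(v[1],v[0]))
print('mag',wz(*f(340,390),.205), 'stop',wz(*f(438,246),.156))
```

```text
[0.5774 0.0414 0.18  ] [0.5753 0.0342 0.165 ] [ 0.5751 -0.0016  0.165 ] [ 0.5753 -0.0254  0.165 ] [ 0.5751 -0.061   0.165 ]
1.5688533369464535
[ 0.5773 -0.0764  0.173 ] 1.5703912693224995
mag [ 0.5618 -0.0111  0.205 ] stop [ 0.5808 -0.035   0.156 ]
```

```bash
python3 -c "
from h import *
print(arm.close_job())"
```

```text
the job is handed in; nothing more can be done
None
```

I turned the hook about 1.1 rad clockwise until it met its stop, and pressed it there with about 9 N at the finger (roughly 7 N beyond friction). I then hung the magnifier on the arm by its eye, slid it to the brass collar (contact felt at about 4.5 N), let go and backed away. The job was handed in at about 29.6 s.

**Last checks:**
- **Magnifier:** two side pictures about 1.7 s apart look the same, and it hangs upright. The wrist picture shows it up against the collar.
- **Hook:** the final camera readings put it at about 1.57 rad, against 1.56–1.57 rad just after the stop press, which is within measuring error. I did not press it against the stop again after hanging the magnifier. In the pictures the arm and stop pin lie about 6 mm apart, as they should when the pins touch.
- **Other things and the robot:** nothing else was handled, though I made no separate check that the jar, spool and third hand had not moved. The gripper ended clear of everything, with no meaningful force on the wrist.
- **Forces:** when I first lowered the magnifier onto the arm, it pressed a little harder than meant, at about 8 N (25 N is allowed). The sideways part pushed toward the stop, and I eased it off before sliding. No check failed.

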